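# Fit the top plate on the microscope stage

### The arm

A 6-joint arm with a two-finger parallel gripper is mounted at the origin on the work surface. World frame = base frame: x ahead of the robot, y to its left, z up, the work surface at z = 0. Lengths are in m, angles in degrees, forces in N, time in s.
With the tool pointing down it reaches from about 0.375 to 0.9 m from the base axis. Payload 3.1 kg.
Tool frame: the origin (TCP) lies midway between the tips of the shut fingers; the grasp point (between the pads) lies 19 mm behind it; z points along the fingers, y is the direction in which the jaws open and shut (so a half turn about z gives the same grasp; the last joint's range is limited). The gripper opens to 87 mm and grips with 3 to 60 N. Pads are 19 mm wide; open, the fingers measure 117 mm over their backs; the gripper's body (75 mm by 190 mm) begins 51 mm behind the grasp point.
Start: joints at [-75.602, 30.224, 82.088, -0, 67.689, -10.227], TCP at [0.26, -0.568, 0.223] pointing down, gripper open.
Joint ranges: [-176.69, 176.69], [-43.24, 126.21], [12.49, 139.97], [-82, 262], [0, 151.66], [-163.58, 163.58]. Speed limits (degrees/s): [159.86, 159.86, 180, 180, 180, 180].

### API

Orientations are given as a 3x3 rotation matrix whose columns are the frame's x, y, z axes.
In Python, from rig import bot, capture, get_calibration gives the robot as it stands.
- The arm moves only by the tool play_rows, never from a script. Its arguments are lists of equal length, an entry for each row: "fingers": the closure in counts, from 0 (fully open) to 255 (shut); "linear": the shift along the tool's x, y, z in mm, a list of three; "rot": the turn, a rotation vector about the tool's x, y, z in degrees, a list of three. A call has 1 to 20 rows; each row is the pose to reach, as a shift and turn from the pose commanded when the call began, along the tool's axes at that moment; what a row does not reach only later rows make up. A row lasts 1/10 s, in which the tool goes at most 50 mm and 8.59 degrees, less where a joint would pass 70% of its speed; a pose out of reach is approached as far as the arm can. A call with a gripper value outside its range is refused whole. The fingers move at their own pace and stop on an object; the grip force is fixed at half the most. Time passes only in rows, so rows that repeat a pose let the fingers close. It gives the time, the measured TCP pose, the force and the opening at its end, in the units of the state.
- bot.read_state(): the state, without advancing time (a new reading comes with each control period).
- capture(name): name is "scene" or "top" or "wrist"; returns the picture (384x512x3 uint8, red, green, blue); there is no depth.
- get_calibration(name): a dict with "vfov" (degrees; the focal length in pixels is half the picture's height over the tangent of half this angle, whatever the lens; pixels are square), "cx", "cy" (the principal point, pixels), "camera_from_world" (4x4, takes a point from world to camera coordinates). Camera axes: x right, y down, z forward; pixel columns grow to the right and rows downward; lengths in m; the calibration is good to about 2 mm. A picture is of the moment at which its call begins: read the wrist's pose just before it. get_calibration takes no time and is no camera call; for the wrist camera it gives the pose at the moment of the call.
- bot.hand_in(): hands the job in, once; it reports no verdict.
The state is a dict: "time_s": time; "joint_positions": joint angles; "qvel": joint speeds; "tau": joint torques, N m; "position": TCP position; "tcp_rot": TCP orientation; "force": force on the tool from outside, world axes, zero at the start; "moment": the same for the moment, N m; "opening": opening from 0.0 (shut) to 1.0 (fully open).
Only numpy, scipy, OpenCV 4.12 (cv2) and the standard library are available. Lean on these libraries where they do the work, as an engineer would, in place of code of your own. Each camera call takes 0.05 s, during which the arm holds its last target.

### The job

Pick the aluminium top plate off its rubber mat by its bridge handle and lower it over the two locating pins of the microscope stage until it rests fully flush on the pin carriage, keeping hold of it until it is down and without ramming it. The pin carriage has been clamped somewhere along its slide, so feel for where the pins enter the holes; then let go, and leave the other things on the bench where they are.

Things in the scene. Friction and masses are not known exactly. Their poses are not given: they have to be found in the camera images.
- plate_handle (a point): Loose aluminium top plate, about 0.42 kg, 120 (its x) x 160 (y) x 8 mm, with a 40 x 60 window, flat on its mat. Point: centre of its handle bar, over the plate's middle, 42 mm above its underside (46 above the bench at the start). The bar is 82 long along x, 12 wide along y, 14 high, 27 mm clear above the plate, on 2 posts at x = -36 and +36 mm. z up.
- plate_hole_big (a point): Centre, at the plate's underside, of its larger through-hole, 15.5 mm in diameter, 62 mm from the plate's middle along its +y. It takes the larger pin.
- plate_hole_small (a point): Centre, at the plate's underside, of its smaller through-hole, 11.5 mm in diameter, 62 mm from the plate's middle along its -y. It takes the smaller pin.
- mat: Black rubber mat fixed to the bench under the plate, 150 x 190 x 4 mm; origin under its middle.
- stage_top (a point): Middle of the fixed black stage's top face (180 along x, 240 along y), 120 mm above the bench; y runs along the slide, z up. Seated home, the plate has its x and y along these, and its handle point is 50 mm above this point; with its underside on the pin tips, 64 mm. It enters within about 2 mm sideways of the pins.
- stage: White microscope base carrying the stage; origin under its middle, axes as stage_top's. On the stage is the pin carriage: a dark steel frame 110 x 154 x 8 mm, clamped immovably, centred in x, its y offset from stage_top not measured: -12 to +12 mm. On its y axis, 62 mm from its middle: pin 14 mm thick at +y, 10 mm at -y; both 14 mm tall, tip chamfer 1.5 mm.
- dish: Bystander: glass dish 88 mm wide, 14 mm high, origin under its middle.
- slide_box: Bystander: open blue slide box 85 x 140 x 32 mm, origin under its middle.
- oil_jar: Bystander: amber jar 50 mm wide, 60 mm high, origin under its middle.
- driver_grip (a point): Bystander: screwdriver 150 mm long lying on the bench; this point is on its handle.
Not all that is in view belongs to the job. Of the things shaped like the part that bears plate_handle, the aluminium one is meant.

How it is judged (in metres and radians):
On the way, in this order (a step that is already met when the one before it is completed fails the run):
1. the plate is lifted well clear of the mat by the fingers (height (world z) of plate_handle above 0.15 m and contact force between the fingers and plate above 0.5 N), for 0.1 s.
2. the plate is down flush over the pins while the fingers still have hold of it (z of plate_handle in the frame of stage_top below 0.0525 m and angle between plate_handle's own z axis and vertical below 0.04 rad and horizontal distance between plate_handle and stage_top below 0.018 m and contact force between the fingers and plate above 0.5 N), for 0.1 s.
At the end, for the whole second after the job is handed in: The plate lies at rest over both pins, its underside within 1.8 mm of the carriage's top face, level within 0.025 rad, square to the stage within 0.06 rad and its middle within 18 mm of the stage's middle (z of plate_handle in the frame of stage_top between 0.047 and 0.0518 m and angle between plate_handle's own z axis and vertical below 0.025 rad and horizontal distance between plate_handle and stage_top below 0.018 m and angle between the y axis of plate_handle and the y axis of stage_top, either way round below 0.06 rad and linear speed of plate below 0.01 m/s); the robot touches nothing.
It fails at once if the plate is rammed against the microscope with more than 70 N (contact force between plate and stage above 70 N).
It fails at once if a bystander is pushed more than 30 mm (distance of any of dish, slide_box, oil_jar, driver_grip from where it was at the start of the episode above 0.03 m).
It also fails if it takes over 72 s, if anything falls off the work surface, if the arm or the gripper's body presses on something with over 40 N, if the wrist force passes 120 N, or if a joint passes its speed limit or range.

## Working session

There is one attempt and no reset: what is moved stays moved. The work goes in short steps, Python scripts to look and compute and a tool call to move; the robot and the scene stay as the last step left them, time stands still between calls to the robot, and variables do not carry over. Pictures are saved under pics/ and viewed, and the job is handed in when it is done.

Besides the shell and the picture viewer there is one more tool, called in YAML: its name, and indented under it one key for each argument. play_rows: Moves the arm, as the interface text tells. Its arguments: {"type":"object","properties":{"fingers":{"type":"array"},"linear":{"type":"array"},"rot":{"type":"array"}},"required":["fingers","linear","rot"]}

```bash
mkdir -p pics; ls; python3 - <<'E'
from rig import bot,capture,get_calibration
import cv2
for n in ["scene","top","wrist"]:
    c=get_calibration(n); im=capture(n); cv2.imwrite(f"pics/{n}0.png",im[:,:,::-1])
    print(n,c)
s=bot.read_state();print(s)
E
```

```text
pics
scene {'vfov': 54.82154600878303, 'cx': 254.34365257351786, 'cy': 195.8403318000253, 'camera_from_world': array([[ 0.17570855,  0.98417268, -0.02303574, -0.20734232],
       [ 0.61258761, -0.12762544, -0.78003088, -0.25241157],
       [-0.77062502,  0.12294668, -0.62531687,  1.71024719],
       [ 0.        ,  0.        ,  0.        ,  1.        ]])}
top {'vfov': 51.95162885154884, 'cx': 256.702491668525, 'cy': 190.97175504906846, 'camera_from_world': array([[-0.0123588 , -0.99991936,  0.00292259,  0.09401688],
       [-0.99323801,  0.01193869, -0.1154804 ,  0.5428765 ],
       [ 0.11543619, -0.00433002, -0.99330546,  1.06394527],
       [ 0.        ,  0.        ,  0.        ,  1.        ]])}
wrist {'vfov': 59.79042348512616, 'cx': 259.59650520141656, 'cy': 191.91002095950532, 'camera_from_world': array([[ 0.41566854, -0.90951547, -0.00112903, -0.62313506],
       [-0.86864027, -0.39735502,  0.29592749, -0.03561865],
       [-0.26959925, -0.12202703, -0.95520974,  0.39057037],
       [ 0.        ,  0.        ,  0.        ,  1.        ]])}
{'time_s': 0.15, 'joint_positions': array([-7.56026921e+01,  3.02656176e+01,  8.21392801e+01, -7.99840730e-04,
        6.76867986e+01, -1.02258623e+01]), 'qvel': array([ 0.00365202, -0.15023065, -0.16402929,  0.0495643 , -0.06582315,
       -0.04023406]), 'tau': array([ 7.74845503e-04, -4.40431273e+01, -1.76841921e+01,  6.34528161e-02,
        5.52314229e-02, -9.51190896e-05]), 'position': array([ 0.26030502, -0.56761408,  0.2218097 ]), 'tcp_rot': array([[ 9.09065535e-01,  4.16652955e-01, -4.10439363e-04],
       [ 4.16653068e-01, -9.09064259e-01,  1.54692772e-03],
       [ 2.71416249e-04, -1.57726949e-03, -9.99998719e-01]]), 'force': array([ 0.28983837,  0.61293395, -0.59914447]), 'moment': array([-0.002661  ,  0.0309316 ,  0.04798226]), 'opening': 1.000987224373275}
```

View pics/scene0.png

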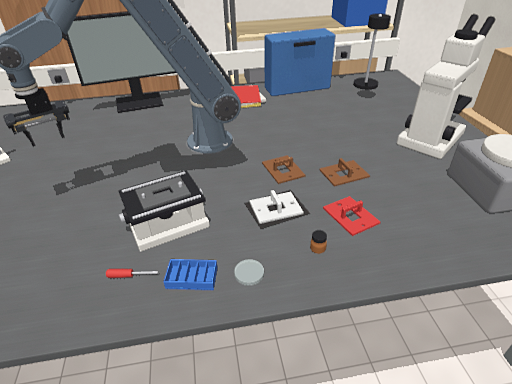

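View pics/top0.png

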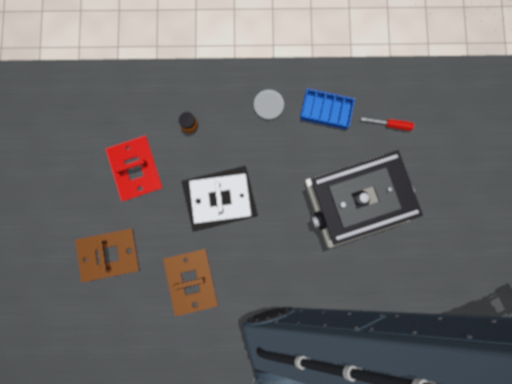

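View pics/wrist0.png

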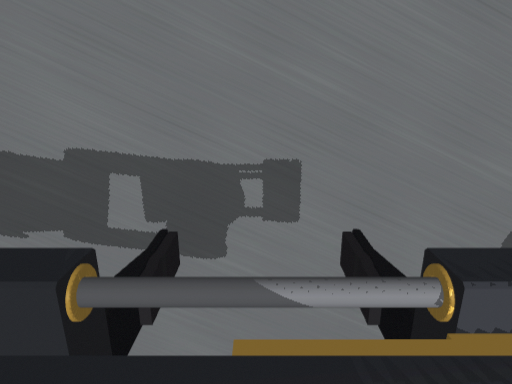

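Candidates in the top view for the plate: white-metal plate on a black mat (221,198), red plate (134,168), and brown plates at (107,255) and (190,282). The one on the black mat looks like the aluminium one, so I'll check it in a close crop.

```bash
python3 - <<'E'
import cv2,numpy as np
im=cv2.imread("pics/top0.png")
a=cv2.resize(im[160:235,175:265],None,fx=8,fy=8,interpolation=cv2.INTER_CUBIC);cv2.imwrite("pics/crop_plate.png",a)
a=cv2.resize(im[145:255,300:425],None,fx=5,fy=5,interpolation=cv2.INTER_CUBIC);cv2.imwrite("pics/crop_stage.png",a)
im=cv2.imread("pics/scene0.png")
a=cv2.resize(im[165:250,110:320],None,fx=3.7,fy=3.7,interpolation=cv2.INTER_CUBIC);cv2.imwrite("pics/crop_scene.png",a)
E
```

```text
(no output)
```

View pics/crop_plate.png

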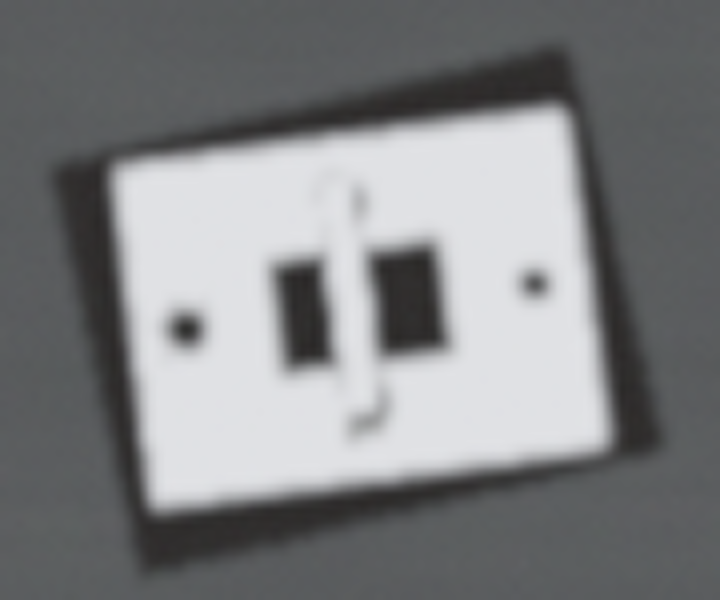

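View pics/crop_stage.png

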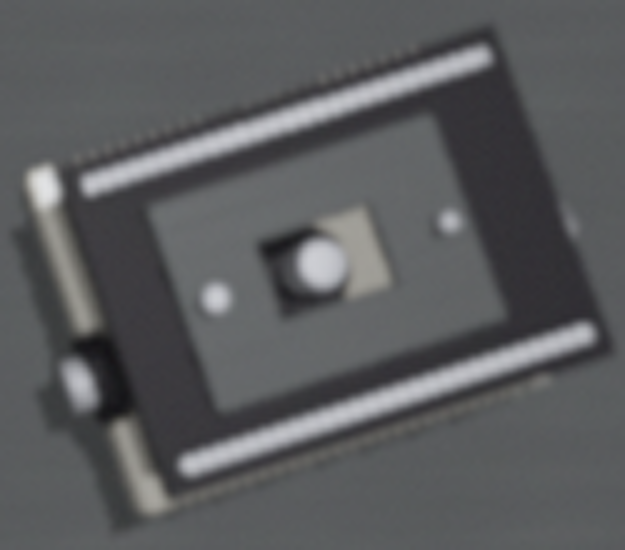

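View pics/crop_scene.png

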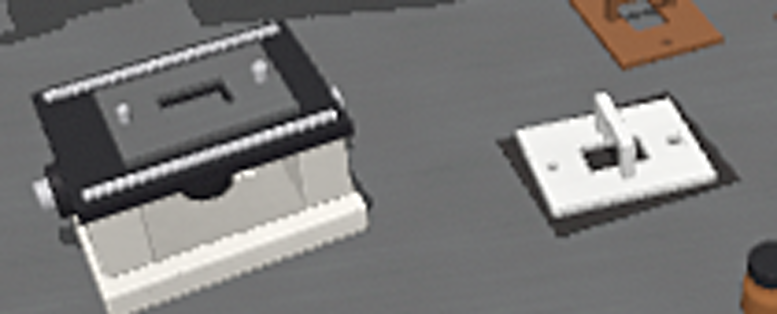

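The crop confirms the choice: silver-white plate on the black mat, bar handle across the window, big hole at (198,201) and small one at (242,195.5). The pins on the stage show at (343,205), big, and (390,189.5), small. Next I'll measure all of these.

```bash
cat > h.py <<'E'
import cv2,numpy as np
from rig import bot,capture,get_calibration
def ray(c,u,v,z,H=384):
    f=H/2/np.tan(np.radians(c['vfov'])/2); T=np.array(c['camera_from_world']);R=T[:3,:3];o=-R.T@T[:3,3]
    d=R.T@np.array([(u-c['cx'])/f,(v-c['cy'])/f,1]); return o+d*(z-o[2])/d[2]
def proj(c,p,H=384):
    f=H/2/np.tan(np.radians(c['vfov'])/2); T=np.array(c['camera_from_world']);q=T[:3,:3]@p+T[:3,3]
    return np.array([c['cx']+f*q[0]/q[2],c['cy']+f*q[1]/q[2]])
def blobs(mask,amin=3):
    n,l,s,c=cv2.connectedComponentsWithStats(mask.astype(np.uint8))
    return [(s[i,4],tuple(s[i,:4]),c[i].round(2)) for i in range(1,n) if s[i,4]>=amin]
E
python3 - <<'E'
from h import *
c=get_calibration("top");im=cv2.imread("pics/top0.png");g=cv2.cvtColor(im,cv2.COLOR_BGR2GRAY)
m=np.zeros_like(g);m[160:235,178:262]=(g[160:235,178:262]>150)
cnt=max(cv2.findContours(m,cv2.RETR_EXTERNAL,cv2.CHAIN_APPROX_NONE)[0],key=cv2.contourArea)
w=np.array([ray(c,*p[0],.012)[:2] for p in cnt],np.float32)
r=cv2.minAreaRect(w*1000);print("plate",r)
def dark(x0,y0,x1,y1,s):
    G=g[y0:y1,x0:x1].astype(float);W=np.clip(s*(G-np.median(G)),0,None);W[W<W.max()*.2]=0
    yy,xx=np.mgrid[y0:y1,x0:x1];return (W*xx).sum()/W.sum(),(W*yy).sum()/W.sum()
for n,b,s,z in [("big",(193,196,204,207),-1,.010),("small",(237,191,247,200),-1,.010),("pinbig",(338,200,349,211),1,.142),("pinsmall",(385,185,395,194),1,.142)]:
    u=dark(*b,s);print(n,np.round(u,2),ray(c,*u,z).round(4))
# stage corners from outline (dark) hand-read in crop: crop/5+300,145
for p in [(65,160),(492,25),(612,350),(165,490)]:
    print("stagecorner",ray(c,300+p[0]/5,145+p[1]/5,.12).round(4))
E
```

```text
plate ((527.9292602539062, 192.31130981445312), (123.02606201171875, 163.1024169921875), 6.84345817565918)
big [197.79 200.68] [0.5209 0.254  0.01  ]
small [241.39 195.01] [0.5355 0.1308 0.01  ]
pinbig [342.88 204.09] [ 0.4957 -0.1261  0.142 ]
pinsmall [389.71 188.82] [ 0.5325 -0.2448  0.142 ]
stagecorner [ 0.568 -0.057  0.12 ]
stagecorner [ 0.636 -0.28   0.12 ]
stagecorner [ 0.4672 -0.332   0.12  ]
stagecorner [ 0.3996 -0.1025  0.12  ]
```

```bash
cat >> h.py <<'E'
from scipy.spatial.transform import Rotation as Rn
def Rdown(yawy):  # tool y at angle yawy deg, z down
    a=np.radians(yawy);y=np.array([np.cos(a),np.sin(a),0]);z=np.array([0,0,-1.]);return np.column_stack([np.cross(y,z),y,z])
def go(pos,yawy):
    s=bot.read_state();R=s['tcp_rot'];p=np.array(s['position'])
    print("lin mm",(R.T@(np.array(pos)-p)*1000).round(1),"rot",np.degrees(Rn.from_matrix(R.T@Rdown(yawy)).as_rotvec()).round(2))
def camtool(c):
    s=bot.read_state();T=np.eye(4);T[:3,:3]=s['tcp_rot'];T[:3,3]=s['position'];return np.array(c['camera_from_world'])@T
E
python3 - <<'E'
from h import *
c=get_calibration("wrist");K=camtool(c);print(np.linalg.inv(K).round(4))
# TCP at height .33 such that pin mid seen at (256,120)
for tgt,yaw,h in [((.514,-.1855,.142),-72.8,.34)]:
    R=Rdown(yaw);c2=dict(c);T=np.eye(4);T[:3,:3]=R;T[2,3]=h;c2['camera_from_world']=K@np.linalg.inv(T)
    q=ray(c2,256,130,tgt[2]);pos=np.array(tgt)-q;pos[2]=h;print(pos);go(pos,yaw)
E
```

```text
[[-1.100e-03 -9.551e-01 -2.962e-01  8.080e-02]
 [ 1.000e+00 -1.200e-03  4.000e-04 -1.000e-03]
 [-7.000e-04 -2.962e-01  9.551e-01 -1.612e-01]
 [ 0.000e+00  0.000e+00  0.000e+00  1.000e+00]]
[ 0.47867896 -0.20126511  0.34      ]
lin mm [ 351.2 -242.2 -117.7] rot [-0.09 -0.01  7.42]
```

play_rows:
  fingers: [0,0,0,0,0,0,0,0,0,0,0,0,0,0,0]
  linear:
    - [10,-8,-20]
    - [40,-28,-45]
    - [70,-48,-70]
    - [105,-72,-95]
    - [140,-97,-118]
    - [175,-121,-118]
    - [210,-145,-118]
    - [245,-170,-118]
    - [280,-194,-118]
    - [310,-214,-118]
    - [330,-228,-118]
    - [345,-238,-118]
    - [351,-242,-118]
    - [351,-242,-118]
    - [351,-242,-118]
  rot:
    - [0,0,0]
    - [0,0,1]
    - [0,0,2]
    - [0,0,3]
    - [0,0,4]
    - [0,0,5]
    - [0,0,6]
    - [0,0,7]
    - [0,0,7.4]
    - [0,0,7.4]
    - [0,0,7.4]
    - [0,0,7.4]
    - [0,0,7.4]
    - [0,0,7.4]
    - [0,0,7.4]

```text
time_s: 1.65
position: [0.4784, -0.2025, 0.3404]
tcp_rot: [[0.955, 0.296, -0.001], [0.296, -0.955, -0.0], [-0.001, 0.0, -1.0]]
force: [0.2, -0.3, 0.2]
opening: 0.999
```

```bash
python3 - <<'E'
from h import *
c=get_calibration("wrist");im=capture("wrist");cv2.imwrite("pics/w1.png",im[:,:,::-1])
np.savez("w1.npz",T=c['camera_from_world'])
print(bot.read_state()['position'])
for p in [(.4957,-.1261,.142),(.5325,-.2448,.142)]: print(proj(c,np.array(p)))
E
```

```text
[ 0.47828855 -0.20269699  0.3404444 ]
[196.48183677 129.09646874]
[313.16238442 128.91482086]
```

View pics/w1.png

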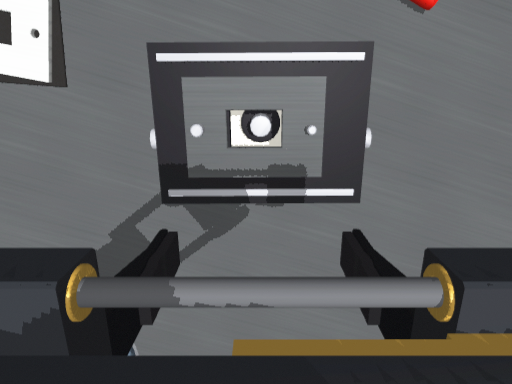

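The wrist view shows the stage square on. The big pin is at (196,130), the small pin at (312,130), and the stage corners are at about (148,42), (373,42), (361,203) and (162,203).

```bash
python3 - <<'E'
from h import *
c=get_calibration("wrist");im=cv2.imread("pics/w1.png");g=cv2.cvtColor(im,cv2.COLOR_BGR2GRAY)
cv2.imwrite("pics/w1c.png",np.hstack([cv2.resize(g[115:147,u-16:u+16],None,fx=12,fy=12,interpolation=cv2.INTER_NEAREST) for u in (196,312)]))
P=[]
for th in (120,160,190):
  for u0 in (196,312):
    m=g[115:147,u0-16:u0+16]>th
    b=max(blobs(m),key=lambda t:t[0]);uv=b[2]+[u0-16,115];p=ray(c,*uv,.142);P.append(p);print(th,b[0],b[1],uv,p.round(4))
m=(g<60);n=np.zeros_like(g);n[30:200,140:380]=1
# stage edges: subpixel-less corners
co=np.array([(148,42),(373.5,41.5),(361,203.5),(162,203.5)])
W=np.array([ray(c,*q,.12) for q in co]);print(W.round(4),W.mean(0).round(4))
d=W[0]-W[1];print("stage yaw",np.degrees(np.arctan2(-d[0],d[1])), np.linalg.norm(d),np.linalg.norm(W[1]-W[2]),np.linalg.norm(W[2]-W[3]))
d=W[3]-W[2];print("stage yaw",np.degrees(np.arctan2(-d[0],d[1])))
for i in (0,2,4):
  d=P[i]-P[i+1];y=np.degrees(np.arctan2(-d[0],d[1]));print("pins mid",(P[i]+P[i+1])/2,"L",np.linalg.norm(d),"yaw",y)
E
```

```text
120 164 (np.int32(9), np.int32(8), np.int32(14), np.int32(15)) [196.2  130.01] [ 0.4947 -0.1263  0.142 ]
120 519 (np.int32(0), np.int32(0), np.int32(28), np.int32(21)) [309.51 124.13] [ 0.536  -0.2397  0.142 ]
160 129 (np.int32(10), np.int32(9), np.int32(13), np.int32(13)) [196.06 130.08] [ 0.4946 -0.1262  0.142 ]
160 60 (np.int32(12), np.int32(10), np.int32(9), np.int32(10)) [311.9  129.67] [ 0.5313 -0.2441  0.142 ]
190 108 (np.int32(11), np.int32(10), np.int32(11), np.int32(12)) [196.11 130.16] [ 0.4945 -0.1262  0.142 ]
190 50 (np.int32(12), np.int32(11), np.int32(8), np.int32(8)) [311.86 129.44] [ 0.5315 -0.2439  0.142 ]
[[ 0.565  -0.0528  0.12  ]
 [ 0.6352 -0.2789  0.12  ]
 [ 0.464  -0.3348  0.12  ]
 [ 0.3933 -0.1047  0.12  ]] [ 0.5144 -0.1928  0.12  ]
stage yaw 17.2305471955748 0.23674567342128305 0.18008368408825282 0.24070189853866583
stage yaw 17.086625737251257
pins mid [ 0.515339   -0.18296792  0.142     ] L 0.12068251862673766 yaw 20.033357676560346
pins mid [ 0.51291381 -0.18510205  0.142     ] L 0.12348524172980234 yaw 17.300727959147665
pins mid [ 0.51298861 -0.18507621  0.142     ] L 0.12338434355691905 yaw 17.452781228788613
```

View pics/w1c.png

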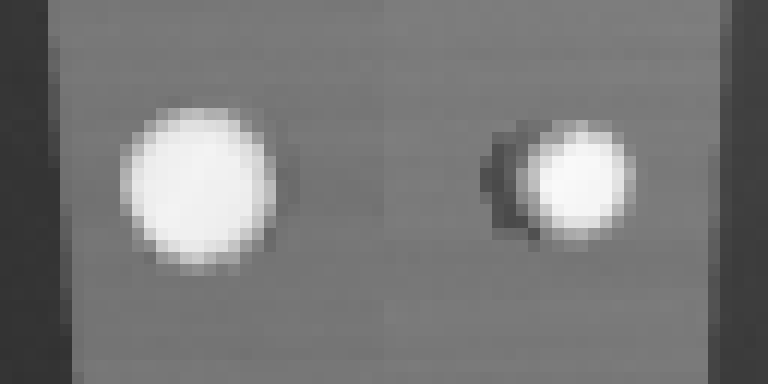

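```bash
python3 - <<'E'
from h import *
c=get_calibration("wrist");K=camtool(c)
tgt=np.array((.528,.1924,.012));yaw=-83.2;h=.20
R=Rdown(yaw);c2=dict(c);T=np.eye(4);T[:3,:3]=R;T[2,3]=h;c2['camera_from_world']=K@np.linalg.inv(T)
pos=tgt-ray(c2,258,130,tgt[2]);pos[2]=h;print(pos);go(pos,yaw)
E
```

```text
[0.48907552 0.18544356 0.2       ]
lin mm [ 125.  -367.7  140.3] rot [1.000e-02 3.000e-02 1.037e+01]
```

play_rows:
  fingers: [0,0,0,0,0,0,0,0,0,0,0,0,0,0]
  linear:
    - [8,-20,0]
    - [20,-55,0]
    - [35,-95,0]
    - [47,-137,10]
    - [61,-179,30]
    - [75,-221,55]
    - [90,-263,80]
    - [104,-305,105]
    - [115,-340,125]
    - [122,-360,137]
    - [125,-368,140]
    - [125,-368,140]
    - [125,-368,140]
    - [125,-368,140]
  rot:
    - [0,0,1]
    - [0,0,2]
    - [0,0,3]
    - [0,0,4]
    - [0,0,5]
    - [0,0,6]
    - [0,0,7]
    - [0,0,8]
    - [0,0,9]
    - [0,0,10]
    - [0,0,10.4]
    - [0,0,10.4]
    - [0,0,10.4]
    - [0,0,10.4]

```text
time_s: 3.1
position: [0.49, 0.1853, 0.2015]
tcp_rot: [[0.993, 0.117, 0.002], [0.117, -0.993, -0.0], [0.002, 0.0, -1.0]]
force: [-0.4, -1.1, 0.1]
opening: 1.001
```

```bash
python3 - <<'E'
from h import *
c=get_calibration("wrist");im=capture("wrist")[:,:,::-1].copy();cv2.imwrite("pics/w2.png",im)
g=cv2.cvtColor(im,cv2.COLOR_BGR2GRAY)
print(bot.read_state()['position'])
for p in [(.5209,.254,.012),(.5355,.1308,.012)]:
    q=proj(c,np.array(p));print(q)
    x,y=q.round().astype(int);r=16
    for b in blobs(g[y-r:y+r,x-r:x+r]<120,10): uv=b[2]+[x-r,y-r];print(b,uv,ray(c,*uv,.012).round(4))
E
```

```text
[0.48987036 0.18536384 0.2014417 ]
[197.82347097 130.82547727]
(np.int32(157), (np.int32(9), np.int32(11), np.int32(14), np.int32(14)), array([15.59, 17.38])) [197.59 132.38] [0.5193 0.2541 0.012 ]
[317.06250063 130.59531353]
(np.int32(90), (np.int32(10), np.int32(12), np.int32(11), np.int32(11)), array([14.84, 17.07])) [315.84 132.07] [0.5339 0.1318 0.012 ]
```

View pics/w2.png

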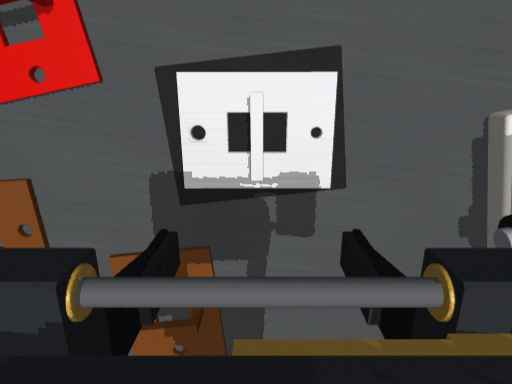

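The wrist view puts the big hole at (198,132), the small one at (316,132), and the bar at x≈257. The hole spacing comes out at 123 mm and the yaw at 6.8°, both agreeing with the top view.

```bash
python3 - <<'E'
from h import *
go((.5268,.1929,.027),-83.2)
E
```

```text
lin mm [ 37.3  -3.2 174.5] rot [ 0.01 -0.1  -0.08]
```

play_rows:
  fingers: [0,0,0,0,0,0,0,0,0,0,0,0]
  linear:
    - [12,-1,15]
    - [25,-2,40]
    - [35,-3,70]
    - [37,-3,100]
    - [37,-3,125]
    - [37,-3,142]
    - [37,-3,155]
    - [37,-3,164]
    - [37,-3,170]
    - [37,-3,173]
    - [37,-3,174.5]
    - [37,-3,174.5]
  rot:
    - [0,0,0]
    - [0,0,0]
    - [0,0,0]
    - [0,0,0]
    - [0,0,0]
    - [0,0,0]
    - [0,0,0]
    - [0,0,0]
    - [0,0,0]
    - [0,0,0]
    - [0,0,0]
    - [0,0,0]

```text
time_s: 4.35
position: [0.5258, 0.1941, 0.0264]
tcp_rot: [[0.993, 0.119, 0.001], [0.119, -0.993, 0.0], [0.001, -0.0, -1.0]]
force: [-0.2, -0.5, -0.4]
opening: 1.0
```

play_rows:
  fingers: [150,170,190,200,210,220,230,240,255,255,255,255,255,255]
  linear:
    - [0,0,0]
    - [0,0,0]
    - [0,0,0]
    - [0,0,0]
    - [0,0,0]
    - [0,0,0]
    - [0,0,0]
    - [0,0,0]
    - [0,0,0]
    - [0,0,0]
    - [0,0,0]
    - [0,0,0]
    - [0,0,0]
    - [0,0,0]
  rot:
    - [0,0,0]
    - [0,0,0]
    - [0,0,0]
    - [0,0,0]
    - [0,0,0]
    - [0,0,0]
    - [0,0,0]
    - [0,0,0]
    - [0,0,0]
    - [0,0,0]
    - [0,0,0]
    - [0,0,0]
    - [0,0,0]
    - [0,0,0]

```text
time_s: 5.75
position: [0.5255, 0.1938, 0.026]
tcp_rot: [[0.993, 0.119, -0.0], [0.119, -0.993, -0.0], [-0.0, 0.0, -1.0]]
force: [-0.2, -2.0, 0.9]
opening: 0.135
```

```bash
python3 - <<'E'
from h import *
im=capture("wrist")[:,:,::-1].copy();cv2.imwrite("pics/w3.png",im)
s=bot.read_state();print(s['time_s'],s['position'],s['tcp_rot'].round(4),s['opening']*87,s['force'])
E
```

```text
5.8 [0.52548632 0.19382437 0.02603637] [[ 9.929e-01  1.190e-01 -1.000e-04]
 [ 1.190e-01 -9.929e-01 -2.000e-04]
 [-1.000e-04  2.000e-04 -1.000e+00]] 11.808841869020213 [ 0.3402817  -1.74655492  0.37940724]
```

View pics/w3.png

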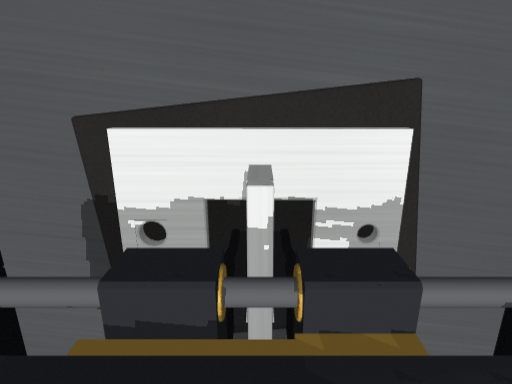

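The bar is gripped (opening 11.8 mm against a 12 mm bar), and the holes stay visible at (154,231) and (365,231). I'll measure the grasp offset from these.

```bash
python3 - <<'E'
from h import *
c=get_calibration("wrist");s=bot.read_state();im=cv2.imread("pics/w3.png");g=cv2.cvtColor(im,cv2.COLOR_BGR2GRAY)
P=[]
for x,y in [(154,231),(365,231)]:
    for th in (70,90):
        m=g[y-16:y+16,x-18:x+18]<th
        b=max([b for b in blobs(m,10)],key=lambda t:t[0])
        cen=np.array([b[1][0]+b[1][2]/2-.5,b[1][1]+b[1][3]/2-.5])+[x-18,y-16]
        p=ray(c,*cen,.012);q=s['tcp_rot'].T@(p-s['position']);print(th,b,cen,p.round(4),"tool",(q*1000).round(1))
cv2.imwrite("pics/w3c.png",np.hstack([cv2.resize(g[y-20:y+20,x-20:x+20],None,fx=10,fy=10,interpolation=cv2.INTER_NEAREST) for x,y in [(154,231),(365,231)]]))
E
```

```text
70 (np.int32(330), (np.int32(7), np.int32(7), np.int32(23), np.int32(19)), array([18.09, 15.68])) [154. 231.] [0.5212 0.2545 0.012 ] tool [  3.  -60.8  14. ]
90 (np.int32(351), (np.int32(7), np.int32(6), np.int32(23), np.int32(20)), array([18.01, 15.81])) [154.  230.5] [0.5215 0.2545 0.012 ] tool [  3.3 -60.8  14. ]
70 (np.int32(154), (np.int32(10), np.int32(10), np.int32(17), np.int32(13)), array([18.25, 15.77])) [365. 231.] [0.5353 0.1351 0.012 ] tool [ 2.8 59.5 14.1]
90 (np.int32(170), (np.int32(10), np.int32(10), np.int32(17), np.int32(13)), array([18.17, 15.99])) [365. 231.] [0.5353 0.1351 0.012 ] tool [ 2.8 59.5 14.1]
```

View pics/w3c.png

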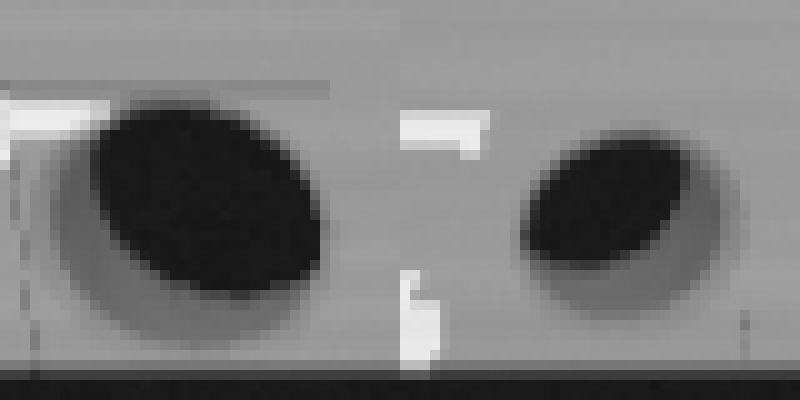

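play_rows:
  fingers: [255,255,255,255,255,255,255,255,255,255,255,255]
  linear:
    - [0,0,-2]
    - [0,0,-5]
    - [0,0,-12]
    - [0,0,-25]
    - [0,0,-45]
    - [0,0,-70]
    - [0,0,-100]
    - [0,0,-130]
    - [0,0,-160]
    - [0,0,-180]
    - [0,0,-190]
    - [0,0,-190]
  rot:
    - [0,0,0]
    - [0,0,0]
    - [0,0,0]
    - [0,0,0]
    - [0,0,0]
    - [0,0,0]
    - [0,0,0]
    - [0,0,0]
    - [0,0,0]
    - [0,0,0]
    - [0,0,0]
    - [0,0,0]

```text
time_s: 7.0
position: [0.5262, 0.1942, 0.218]
tcp_rot: [[0.993, 0.119, 0.004], [0.119, -0.993, 0.001], [0.004, -0.0, -1.0]]
force: [-0.0, -0.8, -4.3]
opening: 0.13
```

```bash
python3 - <<'E'
from h import *
im=capture("wrist")[:,:,::-1].copy();cv2.imwrite("pics/w4.png",im)
go((.5123,-.1859,.216),-72.75)
E
```

```text
lin mm [-58.  375.7   0.5] rot [ -0.    -0.05 -10.42]
```

View pics/w4.png

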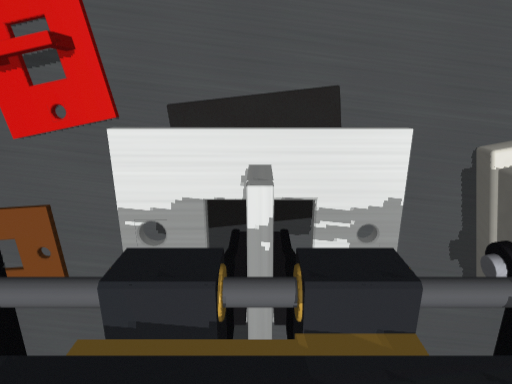

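The plate is lifted level with no slip: the holes are at (152,232) and (367,232) as before. Next is the traverse.

play_rows:
  fingers: [255,255,255,255,255,255,255,255,255,255,255,255,255,255,255,255,255,255]
  linear:
    - [-1,8,0]
    - [-4,25,0]
    - [-8,50,0]
    - [-12,80,0]
    - [-17,110,0]
    - [-22,140,0]
    - [-26,170,0]
    - [-31,200,0]
    - [-36,230,0]
    - [-40,260,0]
    - [-45,290,0]
    - [-49,318,0]
    - [-53,342,0]
    - [-56,360,0]
    - [-57.5,371,0]
    - [-58,375.7,0]
    - [-58,375.7,0]
    - [-58,375.7,0]
  rot:
    - [0,0,0]
    - [0,0,-0.5]
    - [0,0,-1.2]
    - [0,0,-2]
    - [0,0,-3]
    - [0,0,-4]
    - [0,0,-5]
    - [0,0,-6]
    - [0,0,-7]
    - [0,0,-8]
    - [0,0,-8.8]
    - [0,0,-9.5]
    - [0,0,-10]
    - [0,0,-10.4]
    - [0,0,-10.4]
    - [0,0,-10.4]
    - [0,0,-10.4]
    - [0,0,-10.4]

```text
time_s: 8.85
position: [0.5122, -0.185, 0.2157]
tcp_rot: [[0.955, 0.297, -0.001], [0.297, -0.955, 0.001], [-0.001, -0.001, -1.0]]
force: [-0.1, -0.3, -3.6]
opening: 0.131
```

```bash
python3 - <<'E'
from h import *
im=capture("wrist")[:,:,::-1].copy();cv2.imwrite("pics/w5.png",im)
im=capture("scene")[:,:,::-1].copy();cv2.imwrite("pics/s5.png",cv2.resize(im[120:270,90:270],None,fx=4,fy=4,interpolation=cv2.INTER_CUBIC))
s=bot.read_state();print(s['time_s'],s['position'],s['force'],s['moment']);go((.5123,-.1859,.17),-72.75)
E
```

```text
8.95 [ 0.51237125 -0.18485712  0.21594816] [-0.26484991 -0.56708797 -3.8717462 ] [-0.01377632  0.00433205 -0.03858646]
lin mm [-0.4  1.  45.9] rot [-0.04  0.02  0.04]
```

View pics/w5.png

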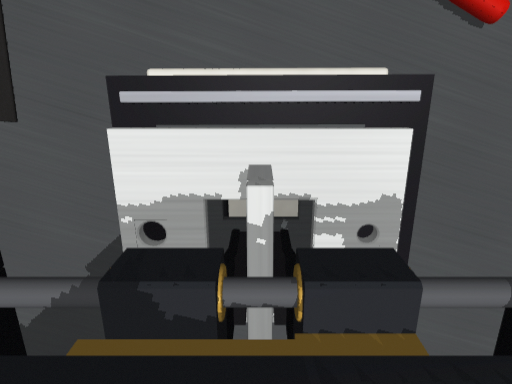

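View pics/s5.png

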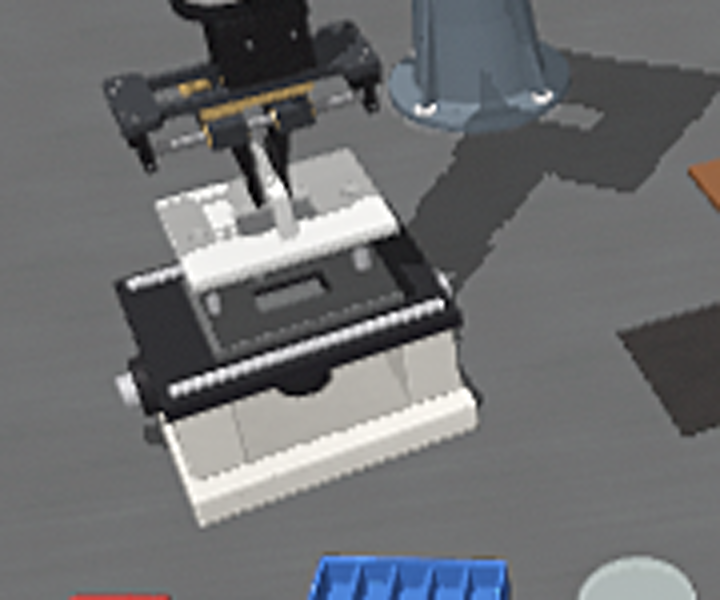

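play_rows:
  fingers: [255,255,255,255,255,255,255,255]
  linear:
    - [0,0.3,8]
    - [0,0.7,20]
    - [0,0.7,32]
    - [0,0.7,40]
    - [0,0.7,45]
    - [0,0.7,48]
    - [0,0.7,48]
    - [0,0.7,48]
  rot:
    - [0,0,0]
    - [0,0,0]
    - [0,0,0]
    - [0,0,0]
    - [0,0,0]
    - [0,0,0]
    - [0,0,0]
    - [0,0,0]

```text
time_s: 9.75
position: [0.513, -0.1868, 0.1683]
tcp_rot: [[0.955, 0.296, 0.001], [0.296, -0.955, -0.0], [0.0, 0.0, -1.0]]
force: [0.1, 0.2, -3.1]
opening: 0.129
```

```bash
python3 - <<'E'
from h import *
im=capture("wrist")[:,:,::-1].copy();cv2.imwrite("pics/w6.png",im)
g=cv2.cvtColor(im,cv2.COLOR_BGR2GRAY)
cv2.imwrite("pics/w6c.png",np.hstack([cv2.resize(g[y-20:y+20,x-20:x+20],None,fx=10,fy=10,interpolation=cv2.INTER_NEAREST) for x,y in [(154,231),(365,231)]]))
s=bot.read_state();print(s['time_s'],s['position'],s['force'],s['moment']);go((.5123,-.1859,.164),-72.75)
E
```

```text
9.8 [ 0.51308109 -0.18681076  0.16842455] [-0.86781512  0.09815191 -3.96929143] [-0.02055607  0.03667071  0.01535745]
lin mm [-0.5 -1.1  4.4] rot [ 0.04 -0.04 -0.03]
```

View pics/w6c.png

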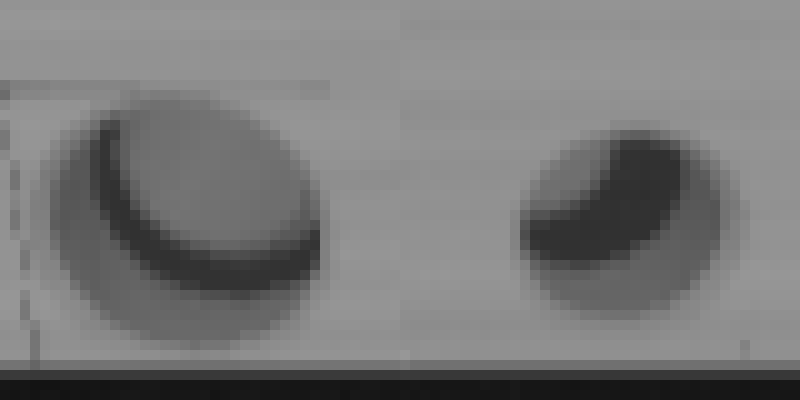

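Both pin tops can be seen through the holes. I'll fit circles of known radius to the visible arcs to get the remaining offset.

```bash
cat > off.py <<'E'
from h import *
from scipy.optimize import least_squares
def fit(c,pts,org,z,r):
    w=np.array([ray(c,org[0]+p[0]/10-.5,org[1]+p[1]/10-.5,z)[:2] for p in pts])*1000
    s=least_squares(lambda q:np.hypot(*(w-q).T)-r,w.mean(0)+np.array([0,0]));return s.x,np.abs(s.fun).max()
E
python3 - <<'E'
from off import *
c=get_calibration("wrist");s=bot.read_state();R=s['tcp_rot'][:2,:2];zu=s['position'][2]+.020-.042
L=(134,211);S=(345,211)
A=[("big pin",L,[(120,130),(128,175),(150,210),(190,240),(230,255),(270,250),(300,230)],.1405,7),
("big bot",L,[(92,130),(100,190),(120,225),(150,260),(190,285),(230,297),(270,295),(310,280)],zu,7.75),
("big top",L,[(50,200),(60,260),(95,310),(140,338),(200,348),(260,335),(325,200),(300,150),(250,115),(180,92),(110,112),(65,155)],zu+.008,7.75),
("sm pin",S,[(135,210),(165,207),(190,198),(205,175),(212,145)],.1405,5),
("sm bot",S,[(150,268),(185,268),(220,255),(250,235),(275,200),(285,170),(290,150)],zu,5.75),
("sm top",S,[(335,220),(320,265),(290,300),(240,318),(190,315),(150,290),(310,155),(270,135),(230,128),(180,140),(145,170),(122,215)],zu+.008,5.75)]
t=s['position'][:2]*1000
for n,o,p,z,r in A:
    x,e=fit(c,p,o,z,r);print(n,"tool",(R.T@(x-t)).round(2),"res",round(e,2))
print(proj(c,np.array([0,0,0])+ray(c,154,231,.1405)))
E
```

```text
big pin tool [  0.83 -63.62] res 0.39
big bot tool [  1.45 -62.12] res 0.6
big top tool [  2.   -62.02] res 0.36
sm pin tool [ 1.1  59.46] res 0.37
sm bot tool [ 1.11 60.83] res 0.46
sm top tool [ 1.7  60.79] res 0.44
[154. 231.]
```

play_rows:
  fingers: [255,255,255,255,255,255,255,255,255]
  linear:
    - [-0.5,-1.3,0]
    - [-0.5,-1.3,1]
    - [-0.5,-1.3,2]
    - [-0.5,-1.3,3]
    - [-0.5,-1.3,4]
    - [-0.5,-1.3,5]
    - [-0.5,-1.3,6]
    - [-0.5,-1.3,6]
    - [-0.5,-1.3,6]
  rot:
    - [0,0,0]
    - [0,0,0]
    - [0,0,0]
    - [0,0,0]
    - [0,0,0]
    - [0,0,0]
    - [0,0,0]
    - [0,0,0]
    - [0,0,0]

```text
time_s: 10.7
position: [0.5119, -0.1855, 0.162]
tcp_rot: [[0.955, 0.296, -0.0], [0.296, -0.955, 0.0], [-0.0, -0.0, -1.0]]
force: [0.3, 0.1, -3.6]
opening: 0.13
```

```bash
python3 - <<'E'
from h import *
im=capture("wrist")[:,:,::-1].copy();cv2.imwrite("pics/w7.png",im)
g=cv2.cvtColor(im,cv2.COLOR_BGR2GRAY)
cv2.imwrite("pics/w7c.png",np.hstack([cv2.resize(g[y-20:y+20,x-20:x+20],None,fx=10,fy=10,interpolation=cv2.INTER_NEAREST) for x,y in [(154,231),(365,231)]]))
s=bot.read_state();print(s['time_s'],s['position'],s['force'],s['moment'])
E
```

```text
10.75 [ 0.51192399 -0.18552306  0.16204212] [ 0.04453345 -0.05397728 -3.46671289] [ 0.01708365 -0.03029657 -0.0339792 ]
```

View pics/w7c.png

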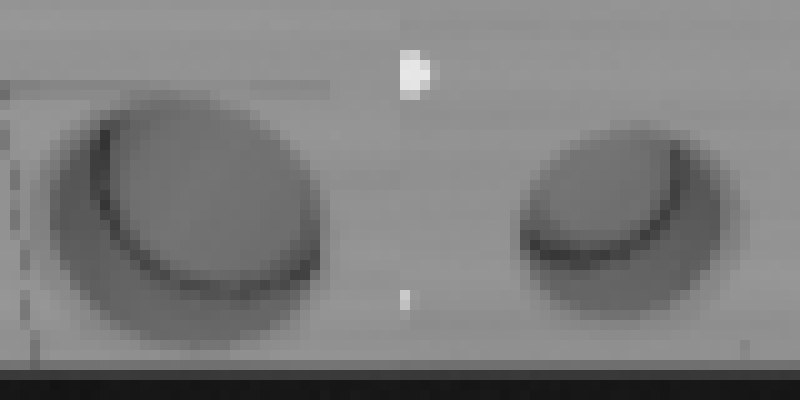

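The pins now sit evenly inside both holes and there is no contact force yet, so I'll go on down slowly.

play_rows:
  fingers: [255,255,255,255,255,255,255,255]
  linear:
    - [0,0,1]
    - [0,0,2]
    - [0,0,3]
    - [0,0,4]
    - [0,0,5]
    - [0,0,6]
    - [0,0,6]
    - [0,0,6]
  rot:
    - [0,0,0]
    - [0,0,0]
    - [0,0,0]
    - [0,0,0]
    - [0,0,0]
    - [0,0,0]
    - [0,0,0]
    - [0,0,0]

```text
time_s: 11.55
position: [0.5119, -0.1855, 0.156]
tcp_rot: [[0.955, 0.296, -0.0], [0.296, -0.955, 0.0], [-0.0, -0.0, -1.0]]
force: [0.7, -1.1, -3.5]
opening: 0.136
```

play_rows:
  fingers: [255,255,255,255,255,255,255,255]
  linear:
    - [0,0,1]
    - [0,0,2]
    - [0,0,3]
    - [0,0,4]
    - [0,0,4.5]
    - [0,0,5]
    - [0,0,5]
    - [0,0,5]
  rot:
    - [0,0,0]
    - [0,0,0]
    - [0,0,0]
    - [0,0,0]
    - [0,0,0]
    - [0,0,0]
    - [0,0,0]
    - [0,0,0]

```text
time_s: 12.35
position: [0.5119, -0.1855, 0.1511]
tcp_rot: [[0.955, 0.296, 0.0], [0.296, -0.955, -0.0], [0.0, 0.0, -1.0]]
force: [-0.2, 0.5, -4.3]
opening: 0.133
```

Still no contact; go on in half-millimetre steps until the force rises.

play_rows:
  fingers: [255,255,255,255]
  linear:
    - [0,0,0.5]
    - [0,0,1]
    - [0,0,1]
    - [0,0,1]
  rot:
    - [0,0,0]
    - [0,0,0]
    - [0,0,0]
    - [0,0,0]

```text
time_s: 12.75
position: [0.5119, -0.1855, 0.1501]
tcp_rot: [[0.955, 0.296, 0.0], [0.296, -0.955, -0.0], [0.0, 0.0, -1.0]]
force: [-0.7, -0.5, -3.8]
opening: 0.133
```

play_rows:
  fingers: [255,255,255,255]
  linear:
    - [0,0,0.4]
    - [0,0,0.8]
    - [0,0,0.8]
    - [0,0,0.8]
  rot:
    - [0,0,0]
    - [0,0,0]
    - [0,0,0]
    - [0,0,0]

```text
time_s: 13.15
position: [0.512, -0.1855, 0.15]
tcp_rot: [[0.955, 0.296, 0.0], [0.296, -0.955, -0.0], [0.0, 0.0, -1.0]]
force: [-2.0, 1.5, 5.3]
opening: 0.136
```

The force rose by about 9 N at TCP z = 0.150, which is the height expected for seated. I'll check with pictures before letting go.

```bash
python3 - <<'E'
from h import *
im=capture("scene")[:,:,::-1].copy();cv2.imwrite("pics/s8.png",cv2.resize(im[140:270,90:270],None,fx=4,fy=4,interpolation=cv2.INTER_CUBIC))
s=bot.read_state();print(s['time_s'],s['position'],s['force'],s['moment'])
E
```

```text
13.2 [ 0.51193573 -0.18552098  0.14996931] [-1.68147828  1.7150846   6.31411152] [ 0.20430782  0.3753484  -0.01075027]
```

View pics/s8.png

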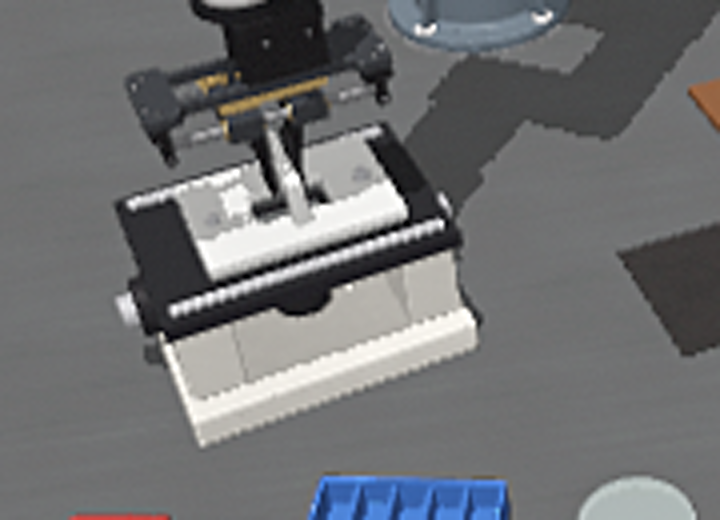

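The plate lies flat over the carriage. Now I'll open part way so each finger clears the bar, then lift straight off.

play_rows:
  fingers: [240,200,150,120,120,120,120,120]
  linear:
    - [0,0,-0.5]
    - [0,0,-0.5]
    - [0,0,-0.5]
    - [0,0,-0.5]
    - [0,0,-0.5]
    - [0,0,-0.5]
    - [0,0,-0.5]
    - [0,0,-0.5]
  rot:
    - [0,0,0]
    - [0,0,0]
    - [0,0,0]
    - [0,0,0]
    - [0,0,0]
    - [0,0,0]
    - [0,0,0]
    - [0,0,0]

```text
time_s: 14.0
position: [0.5119, -0.1855, 0.1497]
tcp_rot: [[0.955, 0.296, 0.0], [0.296, -0.955, 0.0], [0.0, -0.0, -1.0]]
force: [0.7, 1.0, 0.3]
opening: 0.526
```

play_rows:
  fingers: [120,120,120,120,120,120,120,120,120,120,120]
  linear:
    - [0,0,-3]
    - [0,0,-10]
    - [0,0,-20]
    - [0,0,-35]
    - [0,0,-55]
    - [0,0,-80]
    - [-12,0,-105]
    - [-25,0,-125]
    - [-35,0,-140]
    - [-35,0,-140]
    - [-35,0,-140]
  rot:
    - [0,0,0]
    - [0,0,0]
    - [0,0,0]
    - [0,0,0]
    - [0,0,0]
    - [0,0,0]
    - [0,0,0]
    - [0,0,0]
    - [0,0,0]
    - [0,0,0]
    - [0,0,0]

```text
time_s: 15.1
position: [0.4787, -0.1959, 0.2903]
tcp_rot: [[0.955, 0.296, 0.002], [0.296, -0.955, -0.001], [0.001, 0.001, -1.0]]
force: [-0.7, 0.0, -0.5]
opening: 0.525
```

```bash
python3 - <<'E'
from h import *
c=get_calibration("wrist");im=capture("wrist")[:,:,::-1].copy();cv2.imwrite("pics/w9.png",im)
im2=capture("scene")[:,:,::-1].copy();cv2.imwrite("pics/s9.png",im2)
g=cv2.cvtColor(im,cv2.COLOR_BGR2GRAY)
m=(g>150).astype(np.uint8);m[230:]=0
cnt=max(cv2.findContours(m,cv2.RETR_EXTERNAL,cv2.CHAIN_APPROX_NONE)[0],key=cv2.contourArea)
for z in (.136,.150):
    w=np.array([ray(c,*p[0],z)[:2] for p in cnt],np.float32);print(z,cv2.minAreaRect(w*1000))
s=bot.read_state();print(s['time_s'],s['position'],s['opening'],s['force'])
E
```

```text
0.136 ((511.9677429199219, -184.665771484375), (119.20111846923828, 159.43902587890625), 17.141759872436523)
0.15 ((513.8842163085938, -184.06277465820312), (113.91443634033203, 152.36778259277344), 17.141698837280273)
15.2 [ 0.47838746 -0.19543978  0.28911193] 0.5305585043949071 [ 0.23723274 -0.3913505   0.31873012]
```

View pics/w9.png

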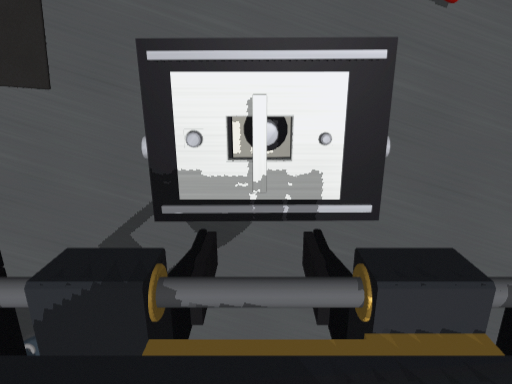

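View pics/s9.png

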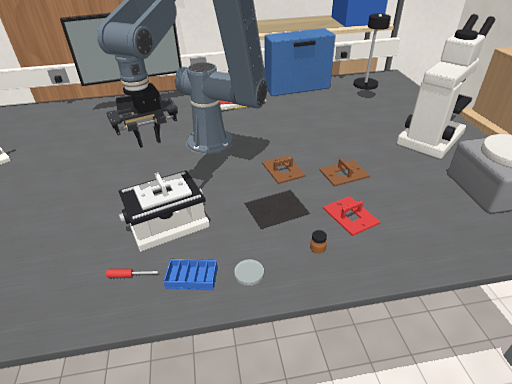

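The plate is down with a pin showing in each hole, at (194,139) and (326,139). At the seated height of 0.136 m its outline measures 119 x 159 mm, with yaw 17.1° like the stage. The bystanders are where they were.

```bash
python3 -c "
from rig import bot
print(bot.hand_in())"
```

```text
the job is handed in; nothing more can be done
None
```

I picked the aluminium plate off its mat by the handle and set it down over both pins. I then let go, moved the arm clear and handed the job in at about 15 s; no verdict was reported.

- **Entry:** The first hover was about 1.4 mm off. I saw the pins through the holes with the wrist camera, corrected for it, and both pins entered with no measurable side force.
- **Seating:** I lowered the plate in small steps until the vertical force rose by about 9–10 N at TCP z = 0.150 m, the expected seated height. The fingers still held the bar at that point.
- **Final checks:** Afterwards the outline, cast at the seated height, measured 119 x 159 mm (120 x 160 nominal). The plate's yaw was 17.1° against the stage's 17.1–17.2°, and a pin showed in each hole. Its middle was about 8–9 mm from the stage's middle. In the last scene picture the bystanders had not visibly moved.
- **Disagreements:** The top and wrist cameras differed by about 1–1.5 mm, within their stated accuracy. No check failed.

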